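# Start a membrane filtration at half vacuum

### The job

Get the loaded, still uncovered funnel on the vacuum manifold filtering: push the lever of the bare station, which was left open, fully shut, and set the steel lid from the tray gently down on the open funnel so that it sits flat and centred. Only then push the lever of that funnel's own valve from shut to the half-open mark (45 degrees), never letting it swing past two thirds open. Leave the covered station's lever and everything else as they stand.

Things in the scene. Friction and masses are not known exactly. Their poses are not given: they have to be found in the camera images.
- manifold: Stainless vacuum header: tube 50 mm across, 400 mm long along its own y, axis 45 mm above the bench; flat round gauge beyond its +y end (62 mm across, 85 mm high), elbow at its -y end. Origin: on the bench below the tube's middle. Three stations stand on its +x side, 150 mm apart, in any order, each with a branch pipe and lever valve. All fixed
- funnel_station: Station with the OPEN funnel: steel funnel without lid, 80 mm across at the rim, mouth 74 mm inside, rim 135 mm above the bench, white membrane inside. Origin: on the bench under the funnel's axis; x points from the header to the funnel, z up. Its valve's pivot is 110 mm to -x of the funnel's axis. The three stations differ only in what stands on them
- funnel_mouth (a point): Centre of the open funnel's rim, 135 mm above the bench, where the lid's flange comes to lie; z up
- bare_station: The BARE station: no funnel, only the flat filter support, 86 mm across, 62 mm high. Origin and axes as for the open-funnel station
- running_station: The station already running: same funnel with a lid on (lid knob's top 163 mm high, the highest thing on the manifold). Leave alone. Origin and axes as for the open-funnel station
- funnel_lever (a joint): Angle of the open funnel station's lever, rad: 0 = shut (stop; lever across the pipe, pointing to the station's +y), 0.785 = half open (middle one of three black marks on the aluminium index plate under it), 1.571 = fully open (stop; along the pipe, pointing to the station's -x). Grows counter-clockwise from above. Starts at 0 to 0.2. Turns in a level plane, stays where it is left
- funnel_lever_pivot (a point): Pivot of that lever, 105 mm above the bench, level with the lever's mid-height; fixed, axes as the station's. The index plate reaches 50 mm from here, its top 91 mm high. Friction 0.22 Nm: about 3.5 N at the grip moves the lever
- funnel_lever_tip (a point): Outer end of that lever, 88 mm from the pivot, mid-height (105 mm). The flat steel lever ends in a black plastic grip 16 mm wide, 14 mm high (98 to 112 mm above the bench), covering 42 to 88 mm from the pivot
- bare_lever (a joint): Angle of the bare station's lever: same lever, size, zero and sense; starts somewhere between half and fully open
- bare_lever_pivot (a point): Pivot of the bare station's lever, 105 mm above the bench; fixed, axes as the station's
- bare_lever_tip (a point): Outer end of the bare station's lever, 88 mm from the pivot
- running_lever (a joint): Angle of the running, lidded station's lever (same kind), somewhere about half open; leave it
- running_lever_tip (a point): Outer end of the running station's lever, 88 mm from its pivot
- lid: Loose steel lid, about 0.16 kg: flange 92 mm across, 4 mm thick; under it a plug 66 mm across, 8 mm deep, that drops into the funnel's mouth (4 mm play all round); on top a round black knob 24 mm across, 12 to 36 mm above the origin (its lowest 9 mm a thinner neck). Lies plug down on the tray. Origin: centre of the plug's underside; z up
- lid_seat (a point): Centre of the underside of the lid's flange, 8 mm above the lid's origin; meets the funnel_mouth point when the lid is seated
- tray: Low steel tray 135 x 235 x 16 mm, floor 3 mm thick, long side along its y; holds the lid and a stack of dishes; fixed. Origin: centre of its underside
- dishes: Bystander: stack of three small petri dishes, 57 mm across, 35 mm high, on the tray beside the lid
- slim_bottle: Bystander: slim clear bottle, 42 mm across, 105 mm high, standing between two stations
- sample_jar: Bystander: white jar, 52 mm across, 90 mm high, standing between two other stations
- timer: Bystander: flat white timer 62 x 70 x 18 mm lying to the robot's left, beyond the gauge
Mind the look-alikes: they are no part of the job. There is more than one size of the lid; the job needs the largest.

How it is judged (in metres and radians):
On the way, in this order (a step that is already met when the one before it is completed fails the run):
1. the bare station's lever is shut (under 0.12 rad) and the lid lies seated on the open funnel, let go, while that funnel's lever is still shut (under 0.4 rad) (value of joint bare_lever below 0.12 rad and distance between lid_seat and funnel_mouth below 0.007 m and angle between lid's own z axis and vertical below 0.06 rad and contact force between the fingers and lid below 0.1 N and value of joint funnel_lever below 0.4 rad), for 0.2 s.
2. the open funnel's lever stands at half open (0.665 to 0.905 rad) (value of joint funnel_lever between 0.665 and 0.905 rad), for 0.2 s.
At the end, for the whole second after the job is handed in: Bare station's lever shut (within 0.12 rad); lid flat (0.06 rad) and home on the open funnel (seat within 7 mm of the rim's centre); that funnel's lever half open (0.785 rad, within 0.12); running station's lever where it was (tip within 12 mm); all at rest (all of step 2 and value of joint bare_lever below 0.12 rad and distance between lid_seat and funnel_mouth below 0.007 m and angle between lid's own z axis and vertical below 0.06 rad and distance of running_lever_tip from where it was at the start of the episode below 0.012 m and linear speed of lid below 0.02 m/s and velocity of joint funnel_lever between -0.05 and 0.05 rad/s and velocity of joint bare_lever between -0.05 and 0.05 rad/s); the robot touches nothing.
It fails at once if the open funnel's lever swings past two thirds open (1.1 rad) (value of joint funnel_lever above 1.1 rad).
It fails at once if the running station's lever is shifted (tip moved 12 mm) (distance of running_lever_tip from where it was at the start of the episode above 0.012 m).
It fails at once if the lid is dropped onto the funnel (faster than 0.4 m/s within 30 mm of its seat) (distance between lid_seat and funnel_mouth below 0.03 m and linear speed of lid above 0.4 m/s).
It fails at once if the lid is pressed hard on the funnel (over 40 N) (contact force between lid and funnel_station above 40 N).
It fails at once if a bystander is shoved more than 30 mm or tipped over (distance of any of dishes, slim_bottle, sample_jar, timer from where it was at the start of the episode above 0.03 m or angle between any of dishes, slim_bottle, sample_jar, timer's own z axis and vertical above 0.5 rad).
It also fails if it takes over 72 s, if anything falls off the work surface, if the arm or the gripper's body presses on something with over 40 N, if the wrist force passes 120 N, or if a joint passes its speed limit or range.

### The arm

A 7-joint arm with a two-finger parallel gripper is mounted at the origin on the work surface. World frame = base frame: x ahead of the robot, y to its left, z up, the work surface at z = 0. Lengths are in mm, angles in rad, forces in N, time in s.
With the tool pointing down it reaches from about 400 to 875 mm from the base axis. Payload 4.4 kg.
Tool frame: the origin (TCP) lies midway between the tips of the shut fingers; the grasp point (between the pads) lies 19 mm behind it; z points along the fingers, y is the direction in which the jaws open and shut (so a half turn about z gives the same grasp; the last joint's range is limited). The gripper opens to 85 mm and grips with 20 to 120 N. Pads are 22 mm wide; open, the fingers measure 114 mm over their backs; the gripper's body (76 mm by 85 mm) begins 54 mm behind the grasp point. The pads swing forward as they close: fully open they stand 13 mm farther back than shut.
Start: joints at [-1.318, 0.628, 0.038, 1.517, -0.027, 0.996, -0.02], TCP at [203.704, 617.27, 231.313] pointing down, gripper open.
Joint ranges: [-3.06, 3.06], [-0.37, 2.12], [-1.25, 1.32], [0.18, 2.47], [-1.1, 4.24], [0.23, 1.98], [-2.94, 2.94]. Speed limits (rad/s): [2.57, 2.57, 3.14, 3.14, 3.14, 3.14, 3.14].

### API

Orientations are given as [roll, pitch, yaw] about the fixed x, y, z axes, in that order (R = Rz(yaw) Ry(pitch) Rx(roll)).
In Python, from cell import * gives the robot as it stands. The module is installed in compiled form; this text tells all that it offers.
- The arm moves only by the tool move_arm, never from a script. Its argument "series" is a list of rows, each a list of 2 entries, a list of its own where there are three numbers: the shift along the tool's x, y, z in m, then the turn about the tool's z in rad. In form: [[[x, y, z], yaw], ...]. A call has 1 to 5 rows; each row is the pose to reach, as a shift and turn from the pose measured when the call began, along the tool's axes at that moment; what a row does not reach only later rows make up. A row lasts 1/8 s, in which the tool goes at most 62.5 mm and 10.7 degrees, less where a joint would pass 70% of its speed; a pose out of reach is approached as far as the arm can. A call with a gripper value outside its range is refused whole. "claw" is the opening, from 0 (shut) to 1 (fully open), set as the call begins (left out, the last holds). The fingers move at their own pace and stop on an object; the grip force is fixed at half the most. Time passes only in rows, so rows that repeat a pose let the fingers close. It gives the time, the measured TCP pose, the force and the opening at its end, in the units of the state.
- read_state(): the state, without advancing time (a new reading comes with each control period).
- get_image(name): name is "scene" or "top" or "wrist"; returns the picture (384x512x3 uint8, blue, green, red); there is no depth.
- camera_model(name): a dict with "fov_y" (degrees; the focal length in pixels is half the picture's height over the tangent of half this angle, whatever the lens; pixels are square), "cx", "cy" (the principal point, pixels), "pose" (4x4, takes a point from camera to world coordinates); the wrist camera has in their place "tool_from_camera" (4x4, takes a point from camera to tool coordinates, whose origin is the TCP and whose axes are the flange's). Camera axes: x right, y down, z forward; pixel columns grow to the right and rows downward; lengths in mm; the calibration is good to about 2 mm. The wrist camera is an equidistant fisheye: a pixel r from the principal point sees the ray r / f radians off the axis. A picture is of the moment at which its call begins: read the wrist's pose just before it. camera_model takes no time and is no camera call.
- finish_job(): hands the job in, once; it reports no verdict.
The state is a dict: "clock": time; "qpos": joint angles; "qd": joint speeds; "tau": joint torques, N m; "eef_pos": TCP position; "tool_rot": TCP orientation; "force": force on the tool from outside, world axes, zero at the start; "torque": the same for the moment, N m; "width": finger opening in mm.
Only numpy, scipy, OpenCV 4.12 (cv2) and the standard library are available. Lean on these libraries where they do the work, as an engineer would, in place of code of your own. Each camera call takes 0.05 s, during which the arm holds its last target. There are 200 camera calls.

## Working session

There is one attempt and no reset: what is moved stays moved. The work goes in short steps, Python scripts to look and compute and a tool call to move; the robot and the scene stay as the last step left them, time stands still between calls to the robot, and variables do not carry over. Pictures are saved under pics/ and viewed, about 8 in all and at most 12, crops included, and the job is handed in when it is done.

Besides the shell and the picture viewer there is one more tool, called as name(argument=value, ...) on one line, values as JSON. move_arm: Moves the arm, as the interface text tells. Its arguments: {"type":"object","properties":{"series":{"type":"array"},"claw":{"type":"number"}},"required":["series"]}

```bash
mkdir -p pics; python3 - <<'E'
from cell import *
import cv2,numpy as np
s=read_state();print(s)
for n in("scene","top","wrist"):
    im=get_image(n);cv2.imwrite(f"pics/{n}0.png",im)
    m=camera_model(n);print(n,{k:np.round(v,3).tolist() for k,v in m.items() if not isinstance(v,str)})
a=cv2.imread("pics/top0.png");cv2.imwrite("pics/top0b.png",cv2.resize(a,(800,600),interpolation=cv2.INTER_CUBIC))
a=cv2.imread("pics/scene0.png");cv2.imwrite("pics/scene0b.png",cv2.resize(a,(800,600),interpolation=cv2.INTER_CUBIC))
E
```

```text
{'clock': 0.0, 'qpos': array([-1.31780821,  0.62930509,  0.03845486,  1.51835037, -0.02698416,
        0.9962962 , -0.02001112]), 'qd': array([ 3.09634311e-05,  5.40214142e-04,  5.91865348e-04,  4.53841512e-04,
       -2.10110356e-03, -5.84742540e-05,  2.37008784e-04]), 'tau': array([ 1.49327479e-04, -5.63412237e+01,  1.22614201e+00, -1.93449587e+01,
        1.09730568e-02,  1.04677887e-02, -1.42404573e-06]), 'eef_pos': array([203.51254984, 616.67637271, 230.42155678]), 'tool_rot': array([-3.13975247e+00,  4.26785403e-05,  2.82279203e+00]), 'force': array([0.59029038, 0.40368439, 0.53701946]), 'torque': array([-0.01332171, -0.01552621,  0.03579982]), 'width': 85.54224197080894}
scene {'fov_y': 46.448, 'cx': 255.501, 'cy': 196.359, 'pose': [[-0.688, 0.556, -0.466, 1138.67], [0.726, 0.529, -0.439, 555.516], [0.003, -0.641, -0.768, 1088.404], [0.0, 0.0, 0.0, 1.0]]}
top {'fov_y': 48.146, 'cx': 260.286, 'cy': 192.975, 'pose': [[-0.029, -0.995, 0.094, 423.406], [-1.0, 0.03, 0.003, -17.285], [-0.006, -0.094, -0.996, 1260.983], [0.0, 0.0, 0.0, 1.0]]}
wrist {'fov_y': 65.706, 'cx': 253.221, 'cy': 190.825, 'tool_from_camera': [[-0.0, -0.948, -0.318, 81.8], [1.0, 0.0, -0.001, -0.314], [0.001, -0.318, 0.948, -142.477], [0.0, 0.0, 0.0, 1.0]]}
```

View pics/top0b.png

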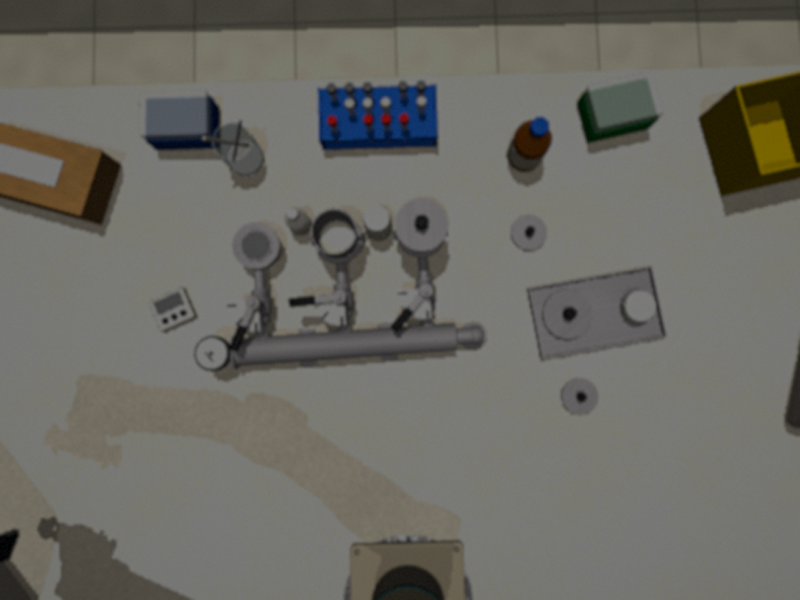

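View pics/scene0b.png

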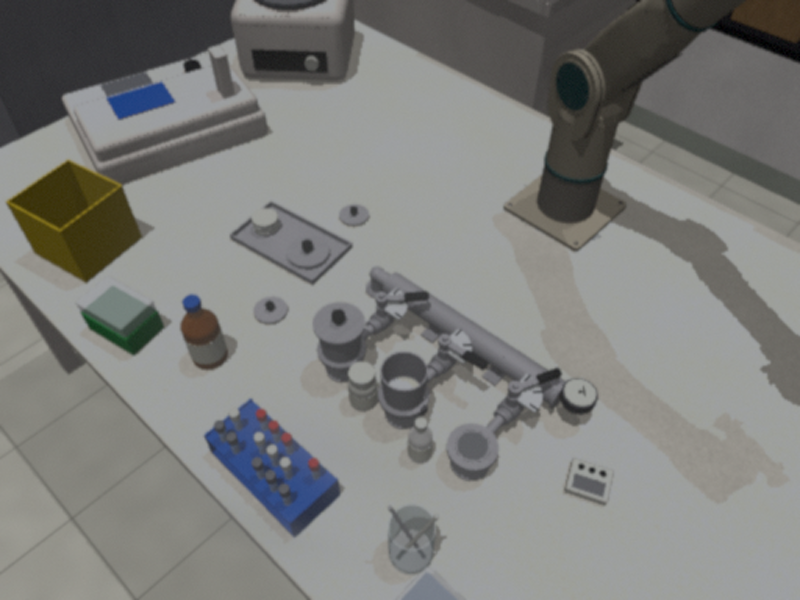

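Top view (800x600): the bare support is at (258,246) with its grip near (245,325). The open funnel is at (337,235) with its grip near (302,300). The lidded station is at (422,225). The large lid is on the tray at (567,313). Next I'll measure these.

```bash
cat > h.py <<'E'
import numpy as np,cv2
from scipy.spatial.transform import Rotation as R
from cell import *
def ray(name,uv,T=None):
    m=camera_model(name);f=192/np.tan(np.radians(m["fov_y"])/2)
    p=(np.atleast_2d(uv).astype(float)-[m["cx"],m["cy"]])/f
    if name=="wrist":
        r=np.linalg.norm(p,axis=1,keepdims=True)+1e-12
        d=np.c_[p/r*np.sin(r),np.cos(r)];P=T@np.array(m["tool_from_camera"])
    else: d=np.c_[p,np.ones(len(p))];P=np.array(m["pose"])
    return P[:3,3],d@P[:3,:3].T
def onz(name,uv,z,T=None):
    o,d=ray(name,uv,T);return o+d*((z-o[2])/d[:,2:])
def pix(name,X,T=None):
    m=camera_model(name);f=192/np.tan(np.radians(m["fov_y"])/2)
    P=T@np.array(m["tool_from_camera"]) if name=="wrist" else np.array(m["pose"])
    c=(np.atleast_2d(X)-P[:3,3])@P[:3,:3]
    if name=="wrist":
        q=np.linalg.norm(c[:,:2],axis=1,keepdims=True)+1e-12
        return c[:,:2]/q*np.arctan2(q,c[:,2:])*f+[m["cx"],m["cy"]]
    return c[:,:2]/c[:,2:]*f+[m["cx"],m["cy"]]
def tool():
    s=read_state();T=np.eye(4);T[:3,:3]=R.from_euler("xyz",s["tool_rot"]).as_matrix();T[:3,3]=s["eef_pos"];return T
def go(p,yaw=None):
    """shift (m, tool axes) and turn to world TCP p (mm), tool yaw"""
    s=read_state();T=tool();d=T[:3,:3].T@(np.array(p)-T[:3,3])/1000
    t=None if yaw is None else -((yaw-s["tool_rot"][2]+np.pi)%(2*np.pi)-np.pi)
    print("now",np.round(s["eef_pos"],1),np.round(s["tool_rot"],3),"shift",np.round(d,4),"turn",t)
def blobs(im,thr,amin,amax):
    m=(im.max(2)<thr).astype(np.uint8);n,l,st,c=cv2.connectedComponentsWithStats(m)
    return [(c[i],st[i,4],np.argwhere(l==i)[:,::-1]) for i in range(1,n) if amin<st[i,4]<amax]
E
python3 - <<'E'
from h import *
im=cv2.imread("pics/top0.png")
for c,a,p in blobs(im,45,12,400):
    if not(120<c[0]<420 and 130<c[1]<270):continue
    X=onz("top",p,112)[:,:2];mu=X.mean(0);w,V=np.linalg.eigh(np.cov(X.T))
    print(np.round(c,1),a,"z112",mu.round(1),"sd",np.sqrt(w).round(1),"ax",V[:,1].round(2),"z39",onz("top",c,39)[0,:2].round(1),"z163",onz("top",c,163)[0,:2].round(1))
z=cv2.resize(im[120:245,115:320],None,fx=3.9,fy=3.9,interpolation=cv2.INTER_CUBIC)
cv2.imwrite("pics/c1.png",np.clip(z*1.6,0,255).astype(np.uint8))
E
```

```text
[209.7 141.7] 158 z112 [676.  119.9] sd [ 9.4 20.5] ax [-0.47  0.89] z39 [692.  128.7] z163 [664.8 113.8]
[269.3 142.5] 55 z112 [668.7 -41.8] sd [5.2 6.5] ax [-0.99  0.12] z39 [684.3 -43.4] z163 [657.8 -40.8]
[338.5 148. ] 18 z112 [ 648.  -228.8] sd [2.8 3.9] ax [-0.9   0.43] z39 [ 662.3 -242.2] z163 [ 638.1 -219.4]
[221.  161.3] 34 z112 [621.1  90.4] sd [ 2.6 13.2] ax [-0.46  0.89] z39 [633.7  97.3] z163 [612.4  85.6]
[193.1 192.5] 57 z112 [538.8 167.2] sd [ 3.  11.5] ax [-0.11  0.99] z39 [546.1 178.9] z163 [533.6 159. ]
[167.8 198.4] 24 z112 [524.7 235.2] sd [2.7 7.1] ax [-0.97 -0.24] z39 [531.1 251.3] z163 [520.2 224. ]
[364.1 200.6] 47 z112 [ 503.1 -290.5] sd [4.8 5.7] ax [-0.74  0.67] z39 [ 508.2 -307.8] z163 [ 499.6 -278.4]
[256.5 205.3] 86 z112 [499.2  -2.4] sd [ 4.4 12.6] ax [-0.82  0.57] z39 [504.   -1.4] z163 [495.8  -3. ]
[151.5 218.8] 129 z112 [471.3 279.4] sd [ 6.6 16.8] ax [-0.86  0.52] z39 [474.3 298.3] z163 [469.1 266.3]
[371.8 253.8] 20 z112 [ 361.8 -303.5] sd [3.3 3.5] ax [-0.64  0.77] z39 [ 357.9 -321.7] z163 [ 364.5 -290.8]
```

View pics/c1.png

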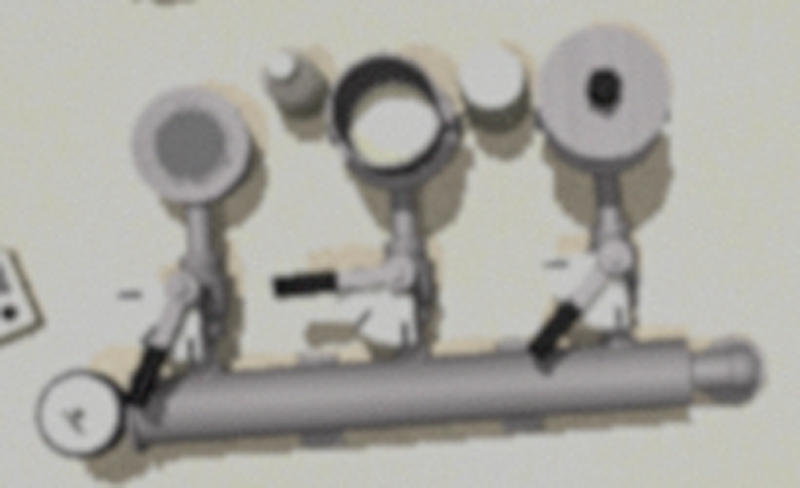

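```bash
python3 - <<'E'
from h import *
q=lambda u,v,z:onz("top",[[u/3.9+115-.4,v/3.9+120-.4]],z)[0,:2].round(1)
print("piv",q(183,287,112),q(398,272,112),q(614,257,112))
print("supp",q(190,145,62),"rim",q(393,117,135),"lidknob",q(604,87,163), "tray lid knob", onz("top",[364.1,200.6],39).round(1))
E
```

```text
piv [539.3 252.1] [545.3 103.6] [551.2 -45.6]
supp [647.7 258. ] rim [649.1 102.5] lidknob [659.5 -41.3] tray lid knob [[ 508.3 -308.    39. ]]
```

```bash
python3 - <<'E'
from h import *
go([455,238,200],np.pi)
E
```

```text
now [203.6 616.8 230.6] [-3.14   0.     2.823] shift [-0.3575 -0.2809  0.031 ] turn -0.3188027457136071
```

move_arm(series=[[[-0.043,-0.034,0],-0.04],[[-0.088,-0.069,0],-0.1],[[-0.133,-0.104,0.01],-0.19],[[-0.178,-0.139,0.02],-0.26],[[-0.223,-0.174,0.03],-0.319]], claw=0)

```text
clock: 0.78
eef_pos: [361.6, 380.0, 200.6]
tool_rot: [-3.14, -0.0, -3.139]
force: [0.7, -0.3, 0.0]
width: 0.0
```

```bash
python3 - <<'E'
from h import *
go([455,238,200],np.pi)
E
```

```text
now [361.6 380.  200.6] [-3.14  -0.    -3.139] shift [-0.093  -0.1423  0.0007] turn 0.0024436516985879564
```

move_arm(series=[[[-0.03,-0.047,0],0],[[-0.062,-0.095,0],0],[[-0.093,-0.142,0],0],[[-0.093,-0.142,0],0]])

```text
clock: 1.27
eef_pos: [457.8, 232.7, 200.6]
tool_rot: [-3.138, 0.001, 3.134]
force: [-0.5, 0.7, -0.2]
width: 0.0
```

```bash
python3 - <<'E'
from h import *
T=tool();im=get_image("wrist");np.save("T1.npy",T);print(T[:3,3])
cv2.imwrite("pics/w1.png",im)
p=pix("wrist",[[539.3,252.1,112],[545.3,103.6,112],[654.5,107.5,135],[455,238,98]],T);print(p.round(0))
cv2.imwrite("pics/w1b.png",np.clip(cv2.resize(im,(800,600))*1.5,0,255).astype(np.uint8))
E
```

```text
[457.80276498 232.73785387 200.58462619]
[[275. 277.]
 [127. 278.]
 [146. 364.]
 [260. 187.]]
```

View pics/w1b.png

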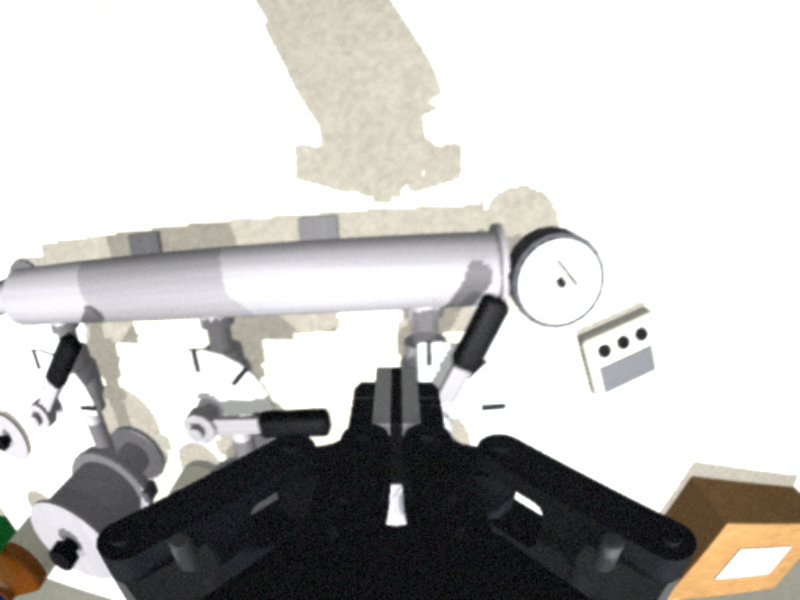

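```bash
python3 - <<'E'
from h import *
T=np.load("T1.npy");im=cv2.imread("pics/w1.png")
piv={0:np.array([539.3,252.1]),1:np.array([545.3,103.6])}
for c,a,p in blobs(im,60,100,3000):
    if not (180<c[1]<290):continue
    X=onz("wrist",p,110,T)[:,:2];mu=X.mean(0);w,V=np.linalg.eigh(np.cov(X.T));v=V[:,1]
    print(c.round(0),a,mu.round(1),"sd",np.sqrt(w).round(1),v.round(3))
    for s in(1,-1):print("  pivot?",(mu+65*s*v).round(1))
q=lambda u,v,z:onz("wrist",[[u*.64-.2,v*.64-.2]],z,T)[0,:2].round(1)
print("grip ends",q(462,362,112),q(495,302,112),"tip L R",q(375,380,200.6),q(420,380,200.6),"funnel grip",q(262,423,112),q(328,423,112),"funnel piv",q(202,424,112))
E
```

```text
[307. 213.] 847 [474.6 277.6] sd [ 4.5 12.7] [-0.928  0.372]
  pivot? [414.2 301.8]
  pivot? [534.9 253.5]
[ 45. 231.] 575 [497.9   8.3] sd [ 8.9 15. ] [-0.469  0.883]
  pivot? [467.4  65.7]
  pivot? [528.4 -49.1]
grip ends [490.9 268.3] [455.6 284.7] tip L R [453.5 225. ] [453.5 240.7] funnel grip [533.3 149.2] [531.6 190.7] funnel piv [537.  107.6]
```

```bash
cat >> h.py <<'E'
def arc(P,r,phis,z,side,hx=11,hy=8):
    for f in phis:
        n=np.array([np.cos(f),np.sin(f)]);l=np.array([-n[1],n[0]])
        c=P+r*l-side*n*(8+hx*abs(n[0])+hy*abs(n[1]));s=tool();d=s[:3,:3].T@(np.r_[c,z]-s[:3,3])/1000
        print(round(f,2),c.round(1),d.round(4))
E
python3 - <<'E'
from h import *
print(read_state()["eef_pos"])
arc(np.array([537,253]),66,[1.3,1.15,1,.85,.7,.55,.4,.25,.1,0,-.05],98,1)
E
```

```text
[456.06589135 235.87011491 200.56002722]
1.3 [468.4 252.7] [-0.0123  0.0171  0.1025]
1.15 [468.7 261.9] [-0.0126  0.0263  0.1025]
1 [470.3 271.3] [-0.0141  0.0357  0.1025]
0.85 [473.4 280.6] [-0.0172  0.045   0.1025]
0.7 [478.  289.6] [-0.0218  0.054   0.1024]
0.55 [484.1 298. ] [-0.0279  0.0624  0.1024]
0.4 [491.7 305.5] [-0.0355  0.07    0.1024]
0.25 [500.7 311.8] [-0.0444  0.0763  0.1024]
0.1 [510.8 316.7] [-0.0545  0.0812  0.1024]
0 [518. 319.] [-0.0617  0.0835  0.1024]
-0.05 [520.9 319.9] [-0.0646  0.0844  0.1024]
```

move_arm(series=[[[0,0,0.035],0],[[0,0,0.07],0],[[0,0,0.102],0],[[0,0,0.102],0]])

```text
clock: 1.82
eef_pos: [453.5, 236.4, 96.7]
tool_rot: [-3.138, -0.005, 3.141]
force: [-0.4, 0.1, 0.1]
width: -0.3
```

move_arm(series=[[[-0.015,0.02,-0.002],0],[[-0.017,0.035,-0.002],0],[[-0.02,0.044,-0.002],0],[[-0.0245,0.053,-0.002],0],[[-0.0305,0.0615,-0.002],0]])

```text
clock: 2.45
eef_pos: [483.4, 297.5, 98.6]
tool_rot: [-3.136, -0.006, 3.141]
force: [-1.4, -5.0, -0.2]
width: 0.0
```

move_arm(series=[[[-0.008,0.008,0],0],[[-0.017,0.014,0],0],[[-0.0275,0.019,0],0],[[-0.0345,0.0215,0],0],[[-0.0375,0.0225,0],0]])

```text
clock: 3.08
eef_pos: [515.5, 319.2, 97.5]
tool_rot: [-3.132, -0.017, -3.141]
force: [-15.4, -6.2, 9.5]
width: 0.1
```

move_arm(series=[[[-0.003,0,0],0],[[-0.006,0,0],0]])

```text
clock: 3.32
eef_pos: [515.4, 319.5, 97.2]
tool_rot: [-3.13, -0.029, -3.139]
force: [-17.0, -3.5, 11.5]
width: -0.0
```

move_arm(series=[[[0.01,0,0],0],[[0.025,-0.005,0],0],[[0.025,-0.005,-0.05],0],[[0.025,-0.005,-0.11],0],[[0.025,-0.005,-0.11],0]])

```text
clock: 3.95
eef_pos: [497.4, 319.6, 213.7]
tool_rot: [-3.139, -0.017, -3.138]
force: [-0.1, 0.5, -1.4]
width: 0.1
```

```bash
python3 - <<'E'
from h import *
T=tool();im=get_image("wrist");cv2.imwrite("pics/w2.png",im);np.save("T2.npy",T)
for c,a,p in blobs(im,60,100,3000):
    X=onz("wrist",p,110,T)[:,:2];mu=X.mean(0);w,V=np.linalg.eigh(np.cov(X.T));v=V[:,1]
    print(c.round(0),a,mu.round(1),"sd",np.sqrt(w).round(1),v.round(3))
go([508.3,-308,200],np.pi)
E
```

```text
[241. 128.] 134 [441.7 308.2] sd [ 4.7 14. ] [-0.913  0.407]
[ 12. 202.] 157 [510.6  40.4] sd [ 3.3 10.2] [-0.95  -0.313]
[105. 227.] 581 [534.5 169.5] sd [ 4.7 13.3] [-0.12   0.993]
[ 40. 269.] 351 [597.3  58.2] sd [ 7.9 12.4] [-0.988  0.156]
[121. 276.] 214 [592.8 176.5] sd [ 3.6 12.8] [-0.938 -0.345]
[ 18. 287.] 1331 [636.7  -4.2] sd [16.4 27.3] [-0.709  0.706]
[ 64. 313.] 198 [665.7  72.1] sd [ 5.2 17.8] [-0.651  0.759]
now [495.6 318.4 211. ] [-3.136 -0.022 -3.138] shift [-0.0109 -0.6263  0.0145] turn 0.0032093759938334188
```

move_arm(series=[[[0,-0.06,0],0],[[0,-0.12,0],0],[[0,-0.18,0],0],[[0,-0.24,0],0],[[0,-0.3,0],0]], claw=0.7)

```text
clock: 4.62
eef_pos: [496.6, 17.2, 212.0]
tool_rot: [-3.136, -0.021, -3.137]
force: [1.5, -0.8, 0.0]
width: 59.7
```

move_arm(series=[[[0,-0.06,0],0],[[0,-0.12,0],0],[[0,-0.18,0],0],[[0,-0.24,0],0],[[0,-0.27,0],0]])

```text
clock: 5.25
eef_pos: [497.2, -256.6, 212.3]
tool_rot: [-3.135, -0.021, 3.142]
force: [-0.4, 0.2, 0.1]
width: 59.6
```

```bash
python3 - <<'E'
from h import *
s=read_state();T=tool();im=get_image("wrist");cv2.imwrite("pics/w3.png",im);np.save("T3.npy",T);print(T[:3,3],s["tool_rot"])
t=get_image("top");cv2.imwrite("pics/top1.png",t)
for c,a,p in blobs(t,45,12,300):
    if not(130<c[0]<300 and 130<c[1]<230):continue
    X=onz("top",p,112)[:,:2];w,V=np.linalg.eigh(np.cov(X.T));print("top",c.round(0),a,X.mean(0).round(1),np.sqrt(w).round(1),V[:,1].round(2))
for c,a,p in blobs(im,60,60,3000):
    print("wr",c.round(1),a,onz("wrist",c,39,T).round(1))
a=cv2.resize(t[100:270,110:430],(800,425),interpolation=cv2.INTER_CUBIC)
b=cv2.resize(im,(640,480))
cv2.imwrite("pics/w3b.png",np.clip(b*1.4,0,255).astype(np.uint8))
E
```

```text
[ 497.15274655 -256.63586655  212.32945129] [-3.13496454 -0.02117381  3.14155823]
top [209. 142.] 139 [676.4 120.5] [ 8.6 19.9] [-0.45  0.89]
top [269. 143.] 49 [668.8 -41.6] [4.9 6. ] [-1.    0.09]
top [221. 161.] 26 [621.1  90.3] [ 2.4 12.3] [-0.48  0.88]
top [193. 192.] 53 [538.7 167.5] [ 2.8 11.4] [-0.08  1.  ]
top [137. 195.] 54 [535.2 318.6] [ 2.8 11.1] [-0.03  1.  ]
top [168. 197.] 13 [527.3 235.8] [1.5 6.3] [-0.99 -0.15]
top [256. 205.] 78 [499.2  -2. ] [ 4.  12.5] [-0.8  0.6]
wr [189.6  49.2] 156 [[ 359.9 -325.9   39. ]]
wr [204.8 180.9] 299 [[ 505.6 -312.7   39. ]]
wr [481.3 196.3] 611 [[524.5  62.   39. ]]
wr [506.5 214.8] 117 [[555.1 132.2  39. ]]
wr [424.3 222.4] 96 [[560.  -34.6  39. ]]
wr [471.2 266.7] 420 [[640.3  81.5  39. ]]
wr [491.9 286.2] 1425 [[689.7 156.   39. ]]
wr [259.  289.1] 104 [[ 651. -251.   39.]]
wr [505.8 310.5] 231 [[762.7 238.7  39. ]]
wr [502.1 352. ] 62 [[907.1 318.3  39. ]]
```

View pics/w3b.png

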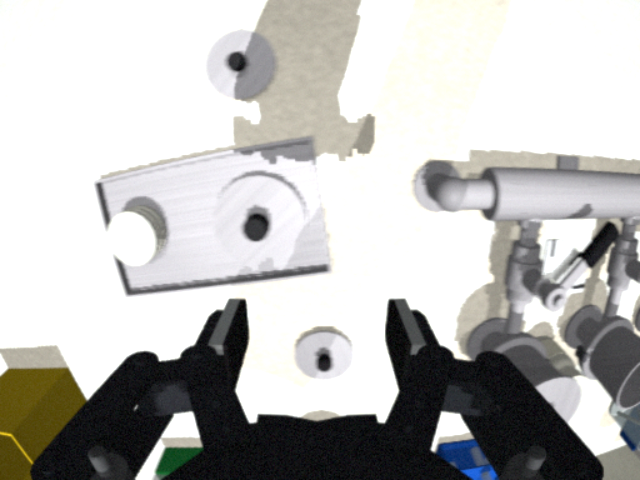

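```bash
python3 - <<'E'
from h import *
T=np.load("T3.npy")
print(onz("wrist",[204.8,180.9],33,T))
go([507,-311,110],np.pi)
E
```

```text
[[ 507.32836322 -313.69385849   33.        ]]
now [ 497.  -257.4  212.3] [-3.134 -0.021  3.139] shift [-0.0123 -0.0528  0.1024] turn -0.002376130858286807
```

move_arm(series=[[[-0.006,-0.026,0.03],0],[[-0.012,-0.053,0.07],0],[[-0.012,-0.053,0.102],0],[[-0.012,-0.053,0.102],0]])

```text
clock: 5.85
eef_pos: [505.2, -308.5, 107.4]
tool_rot: [-3.138, -0.026, 3.141]
force: [0.0, 0.6, 0.6]
width: 59.7
```

```bash
python3 - <<'E'
from h import *
s=read_state();T=tool();im=get_image("wrist");cv2.imwrite("pics/w4.png",im);np.save("T4.npy",T);print(T[:3,3],s["tool_rot"])
for c,a,p in blobs(im,60,60,3000):
    print("wr",c.round(1),a,p.min(0),p.max(0),onz("wrist",c,33,T).round(1))
cv2.imwrite("pics/w4b.png",np.clip(cv2.resize(im,(640,480))*1.4,0,255).astype(np.uint8))
E
```

```text
[ 505.1930361  -308.49735036  107.36428908] [-3.13822511 -0.02641723  3.14072787]
wr [228.  15.] 426 [217   4] [239  26] [[ 360.3 -327.5   33. ]]
wr [489.9 170.7] 494 [474 146] [501 197] [[473.7 -82.1  33. ]]
wr [ 70. 177.] 199 [ 63 155] [ 77 201] [[ 481.4 -469.5   33. ]]
wr [436.2 167.1] 258 [423 155] [451 181] [[ 472.6 -151.9   33. ]]
wr [249.5 207.8] 742 [236 192] [263 223] [[ 507.9 -312.2   33. ]]
wr [493.4 235.5] 296 [484 203] [507 270] [[543.7 -53.1  33. ]]
wr [ 96.1 258.7] 120 [ 89 244] [102 273] [[ 561.1 -457.9   33. ]]
wr [508.6 255.1] 66 [505 248] [511 262] [[572.1 -12.2  33. ]]
```

View pics/w4b.png

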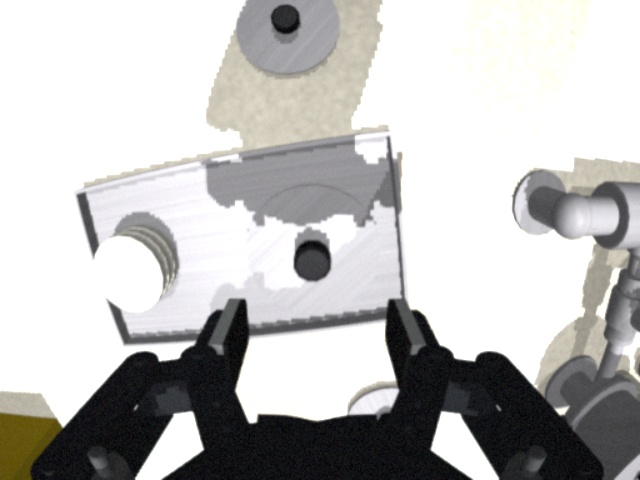

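```bash
python3 - <<'E'
from h import *
go([508,-312,20],np.pi)
E
```

```text
now [ 506.6 -309.2  109.3] [-3.136 -0.023  3.141] shift [-0.0035 -0.0024  0.0893] turn -0.0006109741703257399
```

move_arm(series=[[[-0.002,-0.002,0.03],0],[[-0.003,-0.003,0.055],0],[[-0.0035,-0.003,0.075],0],[[-0.0035,-0.003,0.089],0],[[-0.0035,-0.003,0.089],0]])

```text
clock: 6.52
eef_pos: [507.8, -312.2, 19.8]
tool_rot: [-3.137, -0.024, 3.141]
force: [0.3, -0.3, -0.8]
width: 59.4
```

move_arm(series=[[[0,0,0],0],[[0,0,0],0],[[0,0,0],0],[[0,0,0],0],[[0,0,0],0]], claw=0)

```text
clock: 7.15
eef_pos: [508.3, -312.4, 20.9]
tool_rot: [-3.136, -0.023, 3.141]
force: [-1.4, 1.0, 5.2]
width: 21.6
```

move_arm(series=[[[0,0,-0.005],0],[[0,0,-0.02],0],[[0,0,-0.045],0],[[0,0,-0.08],0],[[0,0,-0.08],0]])

```text
clock: 7.78
eef_pos: [512.3, -313.2, 104.2]
tool_rot: [-3.133, -0.017, 3.141]
force: [0.6, -0.4, -2.5]
width: 21.0
```

```bash
python3 - <<'E'
from h import *
s=read_state();T=tool();im=get_image("wrist");cv2.imwrite("pics/w5.png",im);np.save("T5.npy",T);print(T[:3,3],s["tool_rot"],s["width"],s["force"])
cv2.imwrite("pics/w5b.png",np.clip(cv2.resize(im[100:],(800,444))*1.4,0,255).astype(np.uint8))
E
```

```text
[ 512.25601199 -313.22239687  104.20387409] [-3.1332342  -0.01710982  3.1411652 ] 20.994160611722187 [ 0.64707111 -0.3769434  -2.51454454]
```

View pics/w5b.png

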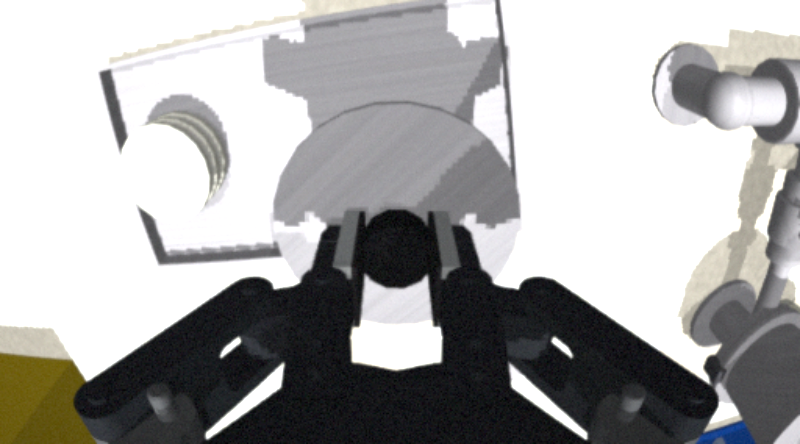

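```bash
python3 - <<'E'
from h import *
T=np.load("T5.npy")
K=onz("wrist",[253.8,259.2],T[2,3]+17,T)[0];print("knob world",K,"tool",T[:3,:3].T@(K-T[:3,3]))
# flange edges: left,right,far(top row)  (flange top at TCP-6.. )
for z in(-6,-2):
  e=onz("wrist",np.array([[273,222],[520,220],[396,102]])*.64+[0,100],T[2,3]+z,T);print(z,e.round(1), "diam",np.linalg.norm(e[0]-e[1]))
# funnel rim from scene & top: funnel shape estimate (dark inside) in w3/top
im=cv2.imread("pics/top1.png");g=cv2.cvtColor(im,cv2.COLOR_BGR2GRAY)
a=cv2.resize(g[125:185,185:250],None,fx=9,fy=9,interpolation=cv2.INTER_CUBIC);
sc=cv2.imread("pics/scene0.png");b=cv2.resize(cv2.cvtColor(sc,cv2.COLOR_BGR2GRAY)[215:285,225:290],(585,540),interpolation=cv2.INTER_CUBIC)
m=np.hstack([a[:540],np.full((540,10),255,np.uint8),b]);m=cv2.resize(m,None,fx=.67,fy=.67)
cv2.imwrite("pics/f1.png",np.clip(m*1.5,0,255).astype(np.uint8));print(m.shape)
E
```

```text
knob world [ 508.15967538 -313.21343763  121.20387409] tool [  4.38659318  -0.13427746 -16.92689646]
-6 [[ 511.5 -359.3   98.2]
 [ 510.3 -267.8   98.2]
 [ 466.3 -313.6   98.2]] diam 91.54999987823372
-2 [[ 509.4 -358.1  102.2]
 [ 508.2 -269.   102.2]
 [ 465.4 -313.5  102.2]] diam 89.10617140308898
(362, 791)
```

View pics/f1.png

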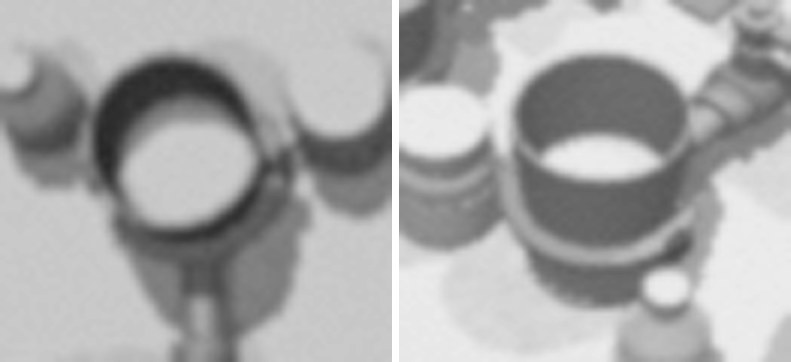

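```bash
python3 - <<'E'
from h import *
T=np.load("T5.npy")
e=onz("wrist",np.array([[397,288],[358,250],[436,250]])*.64+[0,100],T[2,3]+18,T);print(e)
# rim: leftover edges in f1: top crop scale 9*.67, offset (185,125); scene scale 9*.67.. 7.714 vertical
k=9*.67
P=lambda u,v:np.array([u/k+185-.45,v/k+125-.45])
pts=np.array([P(95,135),P(172,55),P(252,120),P(115,205),P(180,240),P(115,85),P(230,85)])
X=onz("top",pts,135)[:,:2];print(X.round(1))
print("pred circle at 654.5,107.5:", [np.round((p-[185-.45,125-.45])*k,0) for p in pix("top",[[694.5,107.5,135],[614.5,107.5,135],[654.5,147.5,135],[654.5,67.5,135]])])
# scene: ellipse L(515,115) R(692,115) top 54, bottom 182
kx=585/65*.67;ky=540/70*.67
S=lambda u,v:np.array([(u-(585+10)*.67)/kx+225-.45,v/ky+215-.45])
print(onz("scene",[S(515,117),S(692,117),S(603,54),S(603,182),S(603,118)],135).round(1))
E
```

```text
[[ 522.74634106 -313.05744523  122.20387409]
 [ 508.17367918 -325.30605358  122.20387409]
 [ 508.05945457 -300.84785413  122.20387409]]
[[657.5 142.5]
 [692.4 107.8]
 [662.2  73. ]
 [626.  134.2]
 [609.6 105.9]
 [679.7 133.3]
 [678.2  82.4]]
pred circle at 654.5,107.5: [array([173.,  50.]), array([176., 229.]), array([ 84., 142.]), array([265., 137.])]
[[679.9  82.9 135. ]
 [627.8 137.7 135. ]
 [625.7  83.6 135. ]
 [682.  136.4 135. ]
 [654.5 110.6 135. ]]
```

move_arm(series=[[[0,0.02,-0.05],0],[[0,0.05,-0.1],0],[[-0.02,0.09,-0.13],0],[[-0.05,0.13,-0.13],0],[[-0.08,0.17,-0.13],0]])

```text
clock: 8.45
eef_pos: [593.7, -140.4, 229.2]
tool_rot: [-3.135, -0.021, 3.141]
force: [0.6, -1.0, -2.1]
width: 21.6
```

```bash
python3 - <<'E'
from h import *
go([690,0,235],np.pi)
E
```

```text
now [ 593.7 -140.4  229.2] [-3.135 -0.021  3.141] shift [-0.096   0.1404 -0.0088] turn -0.0008521806089123451
```

move_arm(series=[[[-0.03,0.04,-0.004],0],[[-0.06,0.085,-0.008],0],[[-0.09,0.13,-0.008],0],[[-0.096,0.14,-0.008],0],[[-0.096,0.14,-0.008],0]])

```text
clock: 9.07
eef_pos: [689.1, 0.3, 232.5]
tool_rot: [-3.135, -0.024, -3.141]
force: [-0.7, 0.1, -1.5]
width: 21.6
```

move_arm(series=[[[0,0,0],0],[[0,0,0],0]])

```text
clock: 9.32
eef_pos: [688.3, -1.7, 232.3]
tool_rot: [-3.134, -0.026, 3.14]
force: [-0.8, 0.4, -1.4]
width: 21.6
```

```bash
python3 - <<'E'
from h import *
s=read_state();T=tool();im=get_image("wrist");cv2.imwrite("pics/w6.png",im);np.save("T6.npy",T);print(T[:3,3],s["tool_rot"],s["qd"].round(3),s["width"])
print(tool()[:3,3])
v=np.clip(cv2.resize(im,(800,600))*1.4,0,255).astype(np.uint8)
cv2.imwrite("pics/w6b.png",v);print(pix("wrist",[[654,110.5,135]],T)*1.5625)
E
```

```text
[688.30948994  -1.74910987 232.27111778] [-3.13366705 -0.02551751  3.14001818] [-0.004 -0.003 -0.006 -0.008 -0.004 -0.002  0.   ] 21.60100151970877
[688.54882776  -1.38268713 232.4925483 ]
[[597.91149423 246.89304902]]
```

View pics/w6b.png

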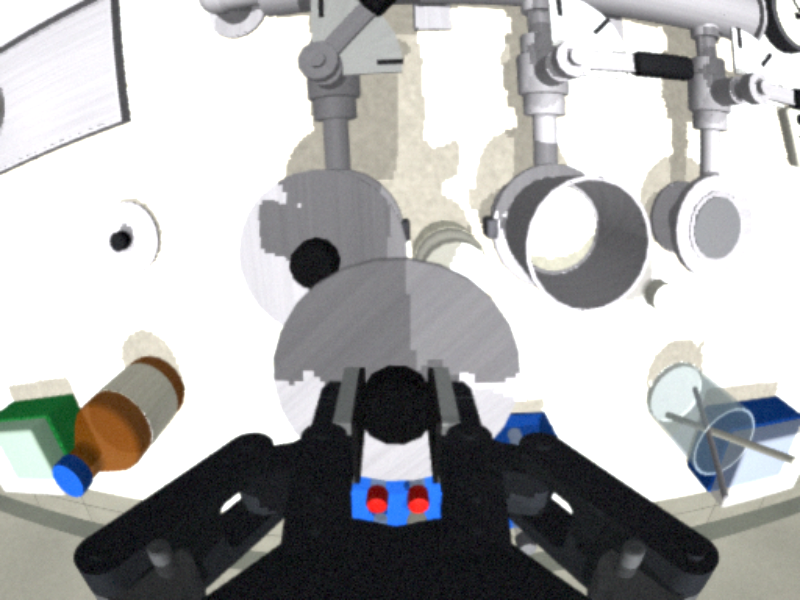

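```bash
python3 - <<'E'
from h import *
from scipy.optimize import least_squares
T=np.load("T6.npy")
W=lambda p,z:onz("wrist",np.array(p,float)*.64-.18,z,T)[:,:2]
def fit(X):
    r=least_squares(lambda q:np.linalg.norm(X-q[:2],axis=1)-q[2],[*X.mean(0),40]);return r.x.round(1),np.abs(r.fun).max().round(1)
print("rim",fit(W([(525,230),(648,240),(585,177),(590,308),(540,195),(632,198),(545,290),(630,290)],135)))
print("run flange",fit(W([(241,245),(407,235),(325,168),(260,195),(388,192),(262,300)],139)))
print("bare support",fit(W([(675,222),(745,225),(712,176),(708,276)],62)))
print("pivots",W([(320,62),(569,60),(742,90)],112))
z=T[2,3]-6
print("held lid",fit(W([(274,365),(519,362),(395,258),(310,295),(480,292)],z)))
E
```

```text
rim (array([652.2, 104.7,  38.4]), np.float64(1.9))
run flange (array([657.4, -41.2,  45.1]), np.float64(1.2))
bare support (array([646.5, 248.8,  39.6]), np.float64(1.3))
pivots [[551.89486443 -45.89094049]
 [545.84697515  97.78020607]
 [543.13718499 231.66792053]]
held lid (array([688.3,  -2. ,  45.2]), np.float64(0.9))
```

```bash
python3 - <<'E'
from h import *
go([654,108.8,175],np.pi)
E
```

```text
now [688.5  -1.4 232.5] [-3.134 -0.025  3.14 ] shift [0.0332 0.1106 0.0575] turn -0.0012445427371292617
```

move_arm(series=[[[0.01,0.04,0.005],0],[[0.022,0.08,0.015],0],[[0.032,0.108,0.03],0],[[0.033,0.1105,0.05],0],[[0.033,0.1105,0.058],0]])

```text
clock: 10.0
eef_pos: [653.4, 108.2, 173.7]
tool_rot: [-3.133, -0.027, 3.14]
force: [0.2, -0.8, -1.4]
width: 21.2
```

move_arm(series=[[[0,0,0],0],[[0,0,0],0]])

```text
clock: 10.25
eef_pos: [654.1, 107.2, 174.5]
tool_rot: [-3.133, -0.025, 3.139]
force: [-0.1, 0.2, -1.1]
width: 21.9
```

```bash
python3 - <<'E'
from h import *
im=get_image("wrist");cv2.imwrite("pics/w7.png",im);sc=get_image("scene");cv2.imwrite("pics/s7.png",sc)
go([654,108.8,150],np.pi)
a=cv2.resize(sc[190:290,205:310],(420,400),interpolation=cv2.INTER_CUBIC);b=cv2.resize(im[130:330,150:350],(400,400))
cv2.imwrite("pics/w7b.png",np.clip(np.hstack([a,b])*1.5,0,255).astype(np.uint8)[:, :800])
E
```

```text
now [654.1 107.7 174.5] [-3.133 -0.025  3.139] shift [-0.0005  0.0013  0.0245] turn -0.002202530121763413
```

View pics/w7b.png

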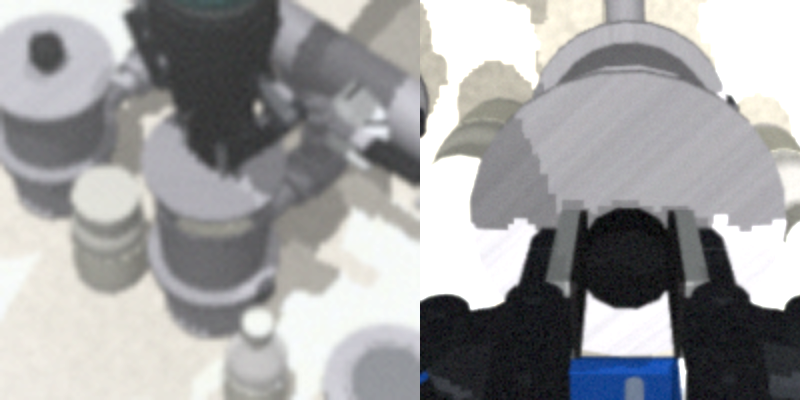

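move_arm(series=[[[0,0.001,0.007],0],[[0,0.001,0.014],0],[[0,0.001,0.02],0],[[0,0.001,0.0235],0],[[0,0.001,0.0235],0]])

```text
clock: 10.98
eef_pos: [653.2, 108.5, 150.5]
tool_rot: [-3.133, -0.026, 3.139]
force: [0.8, 1.0, -1.6]
width: 21.6
```

move_arm(series=[[[0,0,0.001],0],[[0,0,0.002],0],[[0,0,0.003],0]])

```text
clock: 11.35
eef_pos: [653.3, 108.4, 147.6]
tool_rot: [-3.133, -0.026, 3.139]
force: [1.3, 0.5, -2.1]
width: 21.5
```

move_arm(series=[[[0,0,0.001],0],[[0,0,0.002],0],[[0,0,0.002],0]])

```text
clock: 11.72
eef_pos: [653.2, 108.4, 145.5]
tool_rot: [-3.133, -0.026, 3.139]
force: [-1.0, -0.5, -2.0]
width: 21.8
```

move_arm(series=[[[0,0,0.001],0],[[0,0,0.001],0]])

```text
clock: 11.98
eef_pos: [653.2, 108.4, 145.1]
tool_rot: [-3.133, -0.025, 3.139]
force: [-1.4, -0.7, 2.9]
width: 21.7
```

move_arm(series=[[[0,0,0],0],[[0,0,0],0],[[0,0,0],0],[[0,0,0],0]], claw=0.6)

```text
clock: 12.48
eef_pos: [653.3, 108.4, 145.0]
tool_rot: [-3.133, -0.025, 3.139]
force: [-0.5, 0.1, 0.1]
width: 51.0
```

move_arm(series=[[[0,0,-0.01],0],[[0,0,-0.03],0],[[0,0,-0.06],0],[[0,0,-0.09],0],[[0,0,-0.09],0]])

```text
clock: 13.1
eef_pos: [657.5, 109.5, 238.5]
tool_rot: [-3.135, -0.019, 3.139]
force: [-0.0, 0.1, -0.1]
width: 51.3
```

```bash
python3 - <<'E'
from h import *
go([560,160,235],np.pi)
E
```

```text
now [657.5 109.5 238.5] [-3.135 -0.019  3.139] shift [0.0976 0.0503 0.005 ] turn -0.00228618591395513
```

move_arm(series=[[[-0.01,0.04,0],0],[[-0.02,0.08,0],0],[[-0.03,0.11,0],0],[[-0.03,0.11,0],0],[[-0.03,0.11,0],0]], claw=0)

```text
clock: 13.72
eef_pos: [687.4, 217.9, 236.4]
tool_rot: [-3.133, -0.02, 3.138]
force: [-0.3, -0.7, 0.4]
width: 0.1
```

```bash
python3 - <<'E'
from h import *
s=read_state();T=tool();im=get_image("wrist");cv2.imwrite("pics/w8.png",im);np.save("T8.npy",T);print(T[:3,3])
cv2.imwrite("pics/w8b.png",np.clip(cv2.resize(im,(800,600))*1.4,0,255).astype(np.uint8))
go([569,175,180],np.pi)
E
```

```text
[687.40807857 217.94467412 236.36806585]
now [687.6 217.4 236.7] [-3.133 -0.02   3.138] shift [ 0.1173 -0.0423  0.0594] turn -0.004061128415018711
```

View pics/w8b.png

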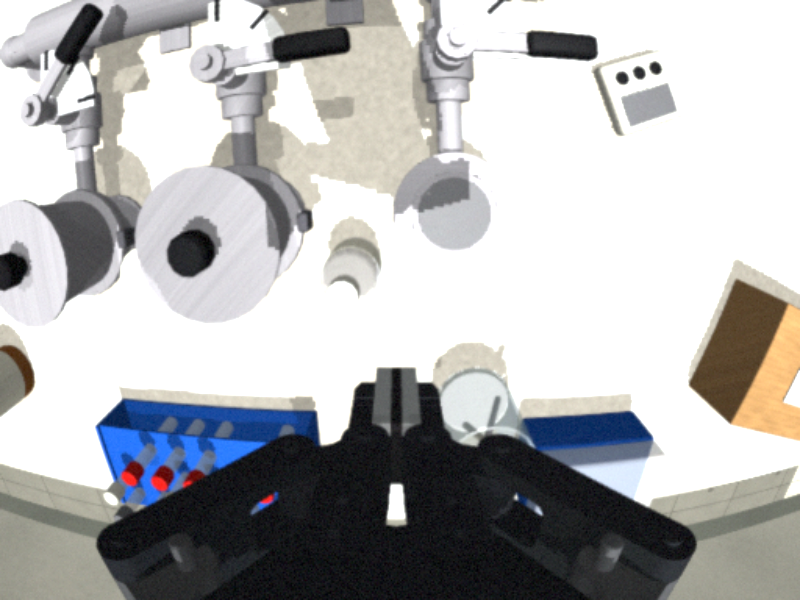

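move_arm(series=[[[0.045,-0.016,0],0],[[0.09,-0.032,0.01],0],[[0.117,-0.042,0.03],0],[[0.117,-0.042,0.059],0],[[0.117,-0.042,0.059],0]])

```text
clock: 14.4
eef_pos: [567.8, 173.1, 179.2]
tool_rot: [-3.131, -0.023, 3.135]
force: [-0.0, -0.5, 0.2]
width: 0.3
```

```bash
python3 - <<'E'
from h import *
T=tool();im=get_image("wrist");cv2.imwrite("pics/w9.png",im);np.save("T9.npy",T);print(T[:3,3])
for c,a,p in blobs(im,60,150,3000):
    X=onz("wrist",p,110,T)[:,:2];mu=X.mean(0);w,V=np.linalg.eigh(np.cov(X.T));print(c.round(0),a,mu.round(1),np.sqrt(w).round(1),V[:,1].round(3))
T8=np.load("T8.npy")
X=onz("wrist",np.array([(137,245),(284,240),(208,168),(210,322),(155,200),(265,195),(160,300),(258,295)])*.64-.18,139,T8)[:,:2]
from scipy.optimize import least_squares
r=least_squares(lambda q:np.linalg.norm(X-q[:2],axis=1)-q[2],[654,108,46]);print("lid",r.x.round(1),r.fun.round(1))
go([569,175,99],np.pi)
E
```

```text
[567.79534213 173.14689431 179.22847457]
[405.  77.] 353 [464.7 288.2] [ 4.2 14.5] [-0.984 -0.18 ]
[ 52. 131.] 836 [ 5.013e+02 -1.000e-01] [ 5.3 13.3] [-0.728  0.685]
[246. 167.] 1168 [537.1 166.8] [ 4.3 12.6] [-0.088  0.996]
[427. 165.] 763 [533.6 314.8] [ 4.3 12.8] [-0.026  1.   ]
[ 80. 285.] 484 [654.4  -4.4] [ 7.5 14.9] [-0.751  0.66 ]
[ 31. 308.] 498 [703.9 -98.9] [ 7.3 17.6] [-0.615  0.788]
[ 10. 337.] 166 [ 778.6 -184.8] [ 8.8 11.3] [-0.995 -0.104]
lid [653.6 109.5  44.8] [ 1.5  2.2 -0.4  0.1 -3.1  1.7  2.  -3.9]
now [569.2 173.9 180.4] [-3.132 -0.021  3.136] shift [-0.0015  0.0019  0.0814] turn -0.005858590305239719
```

move_arm(series=[[[-0.001,0,0.03],0],[[-0.0015,0,0.06],0],[[-0.0015,0,0.081],0],[[-0.0015,0,0.081],0]])

```text
clock: 14.95
eef_pos: [569.1, 172.7, 99.1]
tool_rot: [-3.131, -0.022, 3.135]
force: [-1.2, 0.3, 0.7]
width: -0.3
```

```bash
python3 - <<'E'
from h import *
print(read_state()["eef_pos"],read_state()["force"])
arc(np.array([543.3,103]),68,[.09,.2,.3,.4,.5,.6,.7,.75,.8,.83],99,-1)
E
```

```text
[569.11798866 172.6616065   99.12501596] [-1.21693192  0.27056841  0.73828121]
0.09 [556.8 172.5] [ 0.0123 -0.0002  0.0004]
0.2 [549.8 173.7] [0.0194 0.0009 0.0005]
0.3 [543.1 174.1] [0.026  0.0013 0.0007]
0.4 [536.4 173.9] [0.0327 0.001  0.0008]
0.5 [529.6 173. ] [0.0395 0.0001 0.001 ]
0.6 [522.7 171.3] [ 0.0464 -0.0016  0.0011]
0.7 [516.  168.9] [ 0.0531 -0.0041  0.0013]
0.75 [512.7 167.4] [ 0.0564 -0.0056  0.0014]
0.8 [509.4 165.7] [ 0.0596 -0.0073  0.0015]
0.83 [507.5 164.6] [ 0.0615 -0.0084  0.0015]
```

move_arm(series=[[[0.0125,0,0],0],[[0.0195,0.001,0],0],[[0.026,0.001,0],0],[[0.0325,0.001,0.001],0],[[0.0395,0,0.001],0]])

```text
clock: 15.58
eef_pos: [530.2, 173.3, 99.6]
tool_rot: [-3.132, -0.019, 3.135]
force: [4.3, -1.0, 1.4]
width: 0.4
```

```bash
python3 - <<'E'
from h import *
print(read_state()["eef_pos"],read_state()["force"])
arc(np.array([543.3,103]),68,[.5,.6,.7,.75,.8,.83],99,-1)
E
```

```text
[530.18569277 173.32297627  99.57117324] [ 4.31623019 -0.96934716  1.39124471]
0.5 [529.6 173. ] [ 0.0006 -0.0003  0.0006]
0.6 [522.7 171.3] [ 0.0074 -0.002   0.0007]
0.7 [516.  168.9] [ 0.0142 -0.0045  0.0009]
0.75 [512.7 167.4] [ 0.0175 -0.006   0.001 ]
0.8 [509.4 165.7] [ 0.0207 -0.0077  0.001 ]
0.83 [507.5 164.6] [ 0.0226 -0.0088  0.0011]
```

move_arm(series=[[[0.0074,-0.002,0.001],0],[[0.014,-0.0045,0.001],0],[[0.0175,-0.006,0.001],0],[[0.02,-0.0075,0.001],0],[[0.02,-0.0075,0.001],0]])

```text
clock: 16.2
eef_pos: [509.4, 165.9, 98.9]
tool_rot: [-3.132, -0.021, 3.135]
force: [2.9, 1.1, 1.0]
width: -0.1
```

move_arm(series=[[[-0.01,0.008,0],0],[[-0.025,0.018,0],0],[[-0.032,0.018,-0.03],0],[[-0.035,0.018,-0.08],0],[[-0.035,0.018,-0.08],0]])

```text
clock: 16.82
eef_pos: [548.0, 185.8, 180.9]
tool_rot: [-3.134, -0.017, 3.136]
force: [-0.5, -0.1, -0.2]
width: 0.1
```

```bash
python3 - <<'E'
from h import *
T=tool();im=get_image("wrist");cv2.imwrite("pics/w10.png",im);print(T[:3,3])
for c,a,p in blobs(im,60,150,3000):
    X=onz("wrist",p,110,T)[:,:2];mu=X.mean(0);w,V=np.linalg.eigh(np.cov(X.T));v=V[:,1];v=v*np.sign(v[1]);print(c.round(0),a,mu.round(1),np.sqrt(w).round(1),"phi",np.arctan2(-v[0],v[1]).round(3), "from pivot",np.arctan2(-(mu-[543.2,103])[0],(mu-[543.2,103])[1]).round(3))
cv2.imwrite("pics/w10b.png",np.clip(cv2.resize(im,(800,600))*1.4,0,255).astype(np.uint8))
E
```

```text
[548.02485041 185.83679982 180.91964274]
[389.  92.] 302 [458.  288.6] [ 3.7 14.3] phi -1.48 from pivot 0.43
[203. 137.] 1180 [495.  148.3] [ 4.2 12.9] phi 0.807 from pivot 0.816
[ 44. 152.] 743 [4.998e+02 3.000e-01] [ 5.2 13.3] phi 0.812 from pivot 2.741
[409. 185.] 779 [532. 314.] [ 4.4 12.6] phi 0.026 from pivot 0.053
[ 75. 295.] 523 [652.2  -4.4] [ 7.4 16.4] phi 0.828 from pivot -2.349
[ 30. 319.] 444 [ 706.4 -100.4] [ 7.2 18.4] phi 0.692 from pivot -2.465
[ 10. 342.] 165 [ 773.8 -183.2] [ 8.9 11.3] phi -1.563 from pivot -2.463
```

View pics/w10b.png

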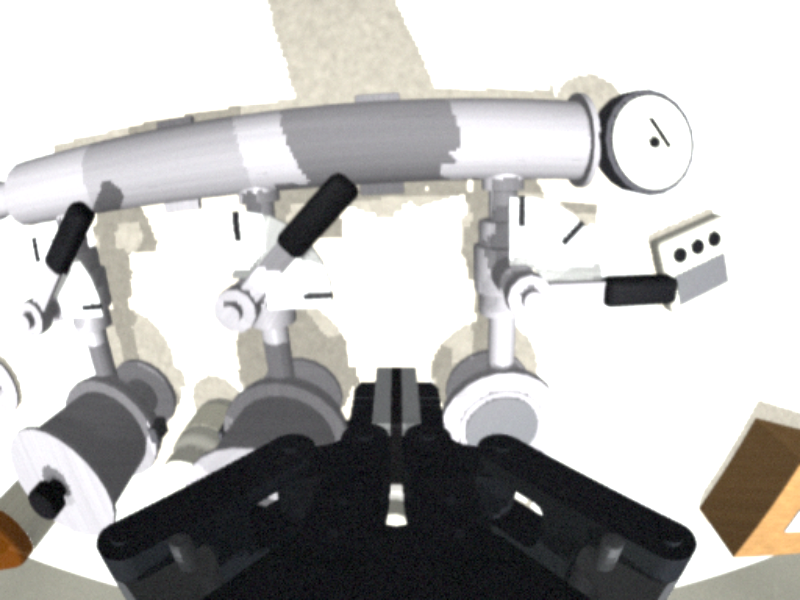

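```bash
python3 -c "
from h import *
s=read_state();print(s['force'],abs(s['qd']).max());print(finish_job())"
```

```text
[-0.19402337  0.24015737  0.26469698] 0.045050485568382696
the job is handed in; nothing more can be done
None
```

I shut the bare station's lever, set the large lid on the open funnel, and only then pushed that funnel's lever to half open. I handed the job in after about 17 s of robot time. `finish_job()` gives no verdict, so the results below are my own measurements.

| Check | Last reading |
|---|---|
| Bare lever | about 0 rad, pushed against its stop until it no longer moved |
| Funnel lever | about 0.78 rad, over the middle mark |
| Lid | plug entered the mouth with no sideways force; light contact (about 3 to 5 N) at the expected height |
| Lid centre | (653.6, 109.5) mm, within about 1 mm of my funnel estimate (653.8, 108.6) mm |
| Running lever | within about 2 mm of where it was, by the camera |
| Arm | about 180 mm up, wrist force about 0.4 N, touching nothing |

- **Camera disagreement:** the top, scene and wrist cameras placed the manifold's parts up to about 8 mm apart, and the wrist camera's scale read about 3% short away from its axis. I combined them using the known 150 mm station spacing. The lid circle fit also left errors up to 4 mm, so its centre is less certain than that 1 mm match suggests.
- **Not checked:** I judged the lid flat by eye in the wrist picture taken right after release; I did not measure its tilt. The gripper hid it from view after the last lever push.

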